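# Centre a bisque vase in the V guides of the marking jig

## Robot

A 7-joint arm with a two-finger parallel gripper is mounted at the origin on the work surface. World frame = base frame: x ahead of the robot, y to its left, z up, the work surface at z = 0. Lengths are in m, angles in rad, forces in N, time in s.
With the tool pointing down it reaches from about 0.35 to 0.9 m from the base axis. Payload 8.1 kg.
Tool frame: the origin (TCP) lies at the very end of the fingers, on their centre line; the grasp point (between the pads) lies 19 mm behind it; z points along the fingers, y is the line along which they close (so a half turn about z gives the same grasp; the last joint's range is limited). The gripper opens to 92 mm and grips with 3 to 60 N. Pads are 19 mm wide; open, the fingers measure 130 mm over their backs; the gripper's body (75 mm by 190 mm) begins 47 mm behind the grasp point.
Start: joints at [-1.229, 0.434, 0.025, 1.573, -0.012, 1.134, -0.075], TCP at [0.269, 0.564, 0.227] pointing down, gripper open.
Joint ranges: [-2.62, 2.62], [-0.44, 2.09], [-1.27, 1.32], [0.08, 2.57], [-1.32, 4.46], [0.12, 2], [-2.74, 2.74]. Speed limits (rad/s): [2.22, 2.22, 3.01, 3.01, 3.14, 3.14, 3.14].

## Interface

Orientations are given as a unit quaternion [w, x, y, z].
In Python, from plant import status, get_image, calibration, ctrl gives the robot as it stands. The module is installed in compiled form; this text tells all that it offers.
- The arm moves only by the shell command python3 -m inch 'ROWS'. ROWS is JSON, one flat list of numbers, 7 for each row, row after row: the shift along the tool's x, y, z in cm, then the turn, a rotation vector about the tool's x, y, z in rad, then the gripper command: -1 is fully open, 1 is shut, values between are in proportion. In form: [dx, dy, dz, ax, ay, az, hand, dx, dy, dz, ax, ay, az, hand, ...]. A call has 1 to 10 rows; each row shifts and turns the commanded pose from where the row before left it, along the tool's axes as they then stand; what a row does not reach is not made up. A row lasts 1/12 s, in which the tool goes at most 41.7 mm and 7.16 degrees, less where a joint would pass 70% of its speed; a pose out of reach is approached as far as the arm can. A call is refused whole if a number of a shift passes 4.17 or a number of a turn 0.125, either way. A call with a gripper value outside its range is refused whole. The fingers move at their own pace and stop on an object; the grip force is fixed at half the most. Time passes only in rows, so rows that do not move let the fingers close. It gives the time, the measured TCP pose, the force, the opening and the grip force at its end, in the units of the state.
- status.read_state(): the state, without advancing time (a new reading comes with each control period).
- get_image(name): name is "side" or "top"; returns (picture, depth): 400x640x3 uint8, red, green, blue; 400x640 float32, m along the optical axis (not along the pixel's ray), 0 where there is no reading.
- calibration(name): a dict with "intrinsics" (3x3 intrinsics, pixels), "eye" and "orientation" of the camera in the world. Camera axes: x right, y up, looking along -z (the intrinsics and any distortion apply to the point x, -y, -z); pixel columns grow to the right and rows downward; lengths in m; the calibration is good to about 2 mm. A picture is of the moment at which its call begins. calibration takes no time and is no camera call.
- ctrl.sign_off(): hands the job in; it is judged then, once.
The state is a dict: "time": time; "joint_positions": joint angles; "joint_vel": joint speeds; "joint_efforts": joint torques, N m; "eef_pos": TCP position; "tcp_rot": TCP orientation; "force": force on the tool from outside, world axes, zero at the start; "moment": the same for the moment, N m; "grip_width": finger opening in m; "finger_force": force on a finger pad.
Only numpy, scipy, OpenCV 4.12 (cv2) and the standard library are available. Lean on these libraries where they do the work, as an engineer would, in place of code of your own. Each camera call takes 0.05 s, during which the arm holds its last target. There are 200 camera calls.

## Task

Pick up the small bisque vase and stand it upright on the jig's board in the open mouth of the V, clear of both rails. Then slide it along the board into the V until it centres itself and bears on both rails, press it home gently for a second (a push of about 8 N: bisque chips if it is pushed much harder), and leave it standing there, touching both rails. Leave everything else where it is.

Things in the scene. Friction and masses are not known exactly. Their poses are not given: they have to be found in the camera images.
- vase: The part: a closed-looking bisque bud vase of bare cream fired clay, round, 76 mm tall, about 0.15 kg, standing on the table. Foot 46 mm wide; round belly 60 mm wide between 26 and 38 mm above its foot (the belly is what meets the rails); narrow straight neck 28 mm wide from 53 mm to 74 mm, rim 32 mm wide at the top. Origin at the centre of its underside, z up.
- jig: Marking jig fixed to the table: a smooth varnished plywood board 280 x 220 x 12 mm (x, y, z); origin at the centre of its underside (a vase on it stands 12 mm above the table). Its x axis is the middle line of a V of two bare aluminium rails and points from the open mouth, on the robot's side, to the closed end; jig yaw varies, up to about 0.35 rad. The board and rails do not yield.
- cup: Bystander: bisque cup 72 mm wide, 85 mm tall, open at the top, standing on the table; origin at the centre of its underside.
- bowl: Bystander: terracotta bowl 110 mm wide, 50 mm tall, on the table; origin at the centre of its underside.
- glaze_jar: Bystander: white jar with a grey cap, 52 mm wide, 62 mm tall, on the table; origin at the centre of its underside.
- brush: Bystander: brush about 200 mm long lying on the table along its own x axis; origin on its underside.
- rib: Bystander: flat wooden throwing rib 100 x 45 x 8 mm (x, y, z) lying on the table; origin at the centre of its underside.
- kiln_post: Bystander: kiln post, a 30 x 30 x 50 mm block standing on the jig's board outside the V, behind the left rail (jig +y); origin at the centre of its underside.
- weight_puck: Bystander: steel weight, 44 mm wide and 28 mm tall, standing on the jig's board outside the V, behind the right rail (jig -y); origin at the centre of its underside.
- jig_mouth (a point): Point on the board's top, on the V's middle line 35 mm to the mouth's side of the jig's origin: a good spot to stand the vase, 90 to 120 mm before the apex, 20 mm or more clear of both rails. Axes as the jig's. Rails: 48 mm tall, 8 mm thick, tops 60 mm above the table, each inner face at 35 deg to the middle line; open ends 102 mm before the apex, 143 mm apart.
- jig_end (a point): Point on the V's middle line, 60 mm above the table, 85 mm from the jig's origin towards the closed end. The rails meet at the apex, a 10 mm dark pin, which lies 0 to 30 mm before this point: the V is bolted through slots, set anew each time and not reported, so feel for the seat. A vase touching both rails has its axis 52 mm before the apex. Friction on rails and board about 0.2.
- jig_post (a point): Top of the jig's steel post, 12 mm thick, 112 mm above the table, beyond the closed end (122 mm from the jig's origin on the middle line); it carries a 22 x 22 mm clamp 75 to 95 mm above the table. Keep the gripper clear of it.
Not all that is in view belongs to the job. Leave any blue or yellow look-alike of the vase alone.

How it is judged:
By the outcome, as a careful person would: the job done as asked, in the order asked, and still so for the second after the job is handed in, with the robot touching nothing.
It also fails if it takes over 70 s, if anything falls off the work surface, if the arm or the gripper's body presses on something with over 40 N, if the wrist force passes 120 N, or if a joint passes its speed limit or range.

## Working session

There is one attempt and no reset: what is moved stays moved. The work goes in short steps, Python scripts to look and compute and a shell command to move; the robot and the scene stay as the last step left them, time stands still between calls to the robot, and variables do not carry over. Pictures are saved under pics/ and viewed, at most 10 in all, crops included, and the job is handed in when it is done.

```bash
mkdir -p pics
cat > h.py <<'E'
import numpy as np, cv2
from scipy.spatial.transform import Rotation as R
from plant import status, get_image, calibration, ctrl
def cam(n):
    c=calibration(n); K=np.array(c["intrinsics"]); e=np.array(c["eye"]); o=np.array(c["orientation"])
    M=o if o.shape==(3,3) else R.from_quat(o[[1,2,3,0]]).as_matrix()
    return K,e,M,c
def ray(n,u,v):
    K,e,M,_=cam(n); d=np.linalg.inv(K)@[u,v,1]; return e,M@(d*[1,-1,-1])
def onz(n,u,v,z):
    e,d=ray(n,u,v); return e+d*(z-e[2])/d[2]
def pt(n,u,v,depth):
    e,d=ray(n,u,v); return e+d*depth
def proj(n,p):
    K,e,M,_=cam(n); q=M.T@(np.array(p)-e)*[1,-1,-1]; q=K@q; return q[:2]/q[2]
def cloud(n,D):
    K,e,M,_=cam(n); v,u=np.mgrid[:D.shape[0],:D.shape[1]]
    d=np.stack([u,v,np.ones_like(u)],-1)@np.linalg.inv(K).T*[1,-1,-1]
    return e+(d@M.T)*D[...,None]
def shot(n,name):
    im,D=get_image(n); cv2.imwrite(f"pics/{name}.png",cv2.cvtColor(im,cv2.COLOR_RGB2BGR)); np.save(f"pics/{name}.npy",D); return im,D
E
python3 - <<'E'
from h import *
for n in("top","side"):
    im,D=shot(n,n+"0"); print(cam(n)[3])
s=status.read_state(); print({k:np.round(v,3) for k,v in s.items()})
E
```

```text
{'intrinsics': array([[488.52180935,   0.        , 319.84410017],
       [  0.        , 488.52180935, 188.69677864],
       [  0.        ,   0.        ,   1.        ]]), 'eye': array([0.33012275, 0.04050358, 1.17879267]), 'orientation': array([ 0.70511296,  0.06000146, -0.05996142, -0.70400296])}
{'intrinsics': array([[378.57285458,   0.        , 319.61561276],
       [  0.        , 378.57285458, 197.01702223],
       [  0.        ,   0.        ,   1.        ]]), 'eye': array([ 0.22676669, -0.71529804,  0.5522604 ]), 'orientation': array([ 0.84989539,  0.49206899, -0.09211013, -0.16450427])}
{'time': np.float64(0.1), 'joint_positions': array([-1.229,  0.435,  0.025,  1.574, -0.012,  1.134, -0.075]), 'joint_vel': array([-0.   , -0.004,  0.002, -0.002, -0.001,  0.002,  0.001]), 'joint_efforts': array([ 3.0000e-03, -6.6913e+01,  9.8800e-01, -3.1514e+01, -6.0000e-02,
        3.7000e-02,  0.0000e+00]), 'eef_pos': array([0.269, 0.564, 0.226]), 'tcp_rot': array([-0.   ,  0.221,  0.975, -0.001]), 'force': array([ 0.038, -0.338, -0.623]), 'moment': array([-0.006,  0.015,  0.005]), 'finger_force': np.float64(0.0), 'grip_width': np.float64(0.092)}
```

View pics/top0.png

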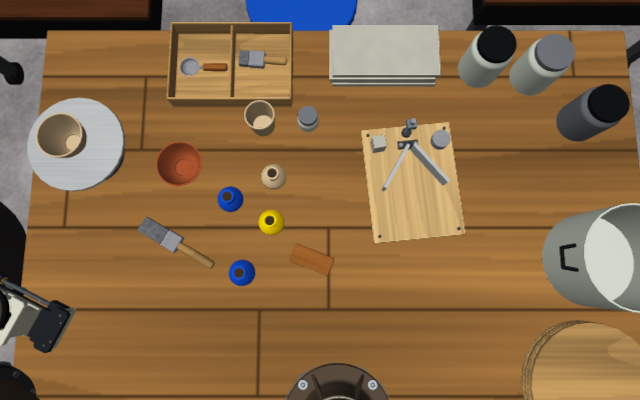

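View pics/side0.png

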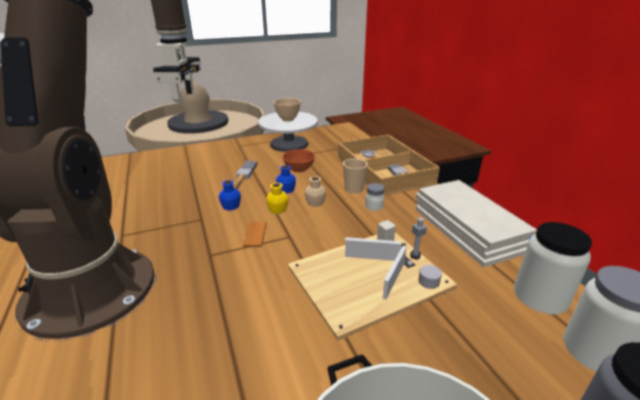

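The top view shows the cream vase at (273,176) with the yellow and blue look-alikes near it (271,222), (230,198). The jig board is at about (412,182), its V opening downward towards the robot, with the apex pin near (408,146). The side view agrees: vase at (315,192), board at (370,280).

Run:
```python
from h import *
im=cv2.imread("pics/top0.png"); D=np.load("pics/top0.npy"); P=cloud("top",D)
# vase: neck-top ring & belly points
def blob(u0,u1,v0,v1,zlo,zhi):
    Q=P[v0:v1,u0:u1].reshape(-1,3); m=(Q[:,2]>zlo)&(Q[:,2]<zhi); return Q[m]
for z in((.02,.09),(.065,.085),(.03,.05)):
    q=blob(255,292,158,194,*z); c,r=cv2.minEnclosingCircle(q[:,:2].astype(np.float32)); print("vase",z,len(q),q.mean(0).round(4),np.round(c,4),round(r,4),q[:,2].max().round(3))
# rim ellipse in top image, non-wood pixels: side mask
S=cloud("side",np.load("pics/side0.npy")); Q=S[170:210,298:332].reshape(-1,3); m=(Q[:,2]>.062)&(Q[:,2]<.09)
c,r=cv2.minEnclosingCircle(Q[m][:,:2].astype(np.float32));print("side rim",m.sum(),np.round(c,4),r,Q[m].max(0))
# board
H=P[110:255,350:480]; 
b=((P[...,2]>.008)&(P[...,2]<.08)); b[:110]=0;b[250:]=0;b[:,:350]=0;b[:,480:]=0
bb=((P[...,2]>.008)&(P[...,2]<.017))&b
q=P[bb]; print("board z",np.median(q[:,2]))
cs,_=cv2.findContours(b.astype(np.uint8),cv2.RETR_EXTERNAL,cv2.CHAIN_APPROX_NONE); 
rect=cv2.minAreaRect(q[:,:2].astype(np.float32)); print("rect",rect, cv2.boxPoints(rect).round(4))
# colour corners
hsv=cv2.cvtColor(im,cv2.COLOR_BGR2HSV); print("hsv",hsv[220,410],hsv[220,350],hsv[176,285])
rl=(P[...,2]>.055)&(P[...,2]<.066)&b
n,l,st,ce=cv2.connectedComponentsWithStats(rl.astype(np.uint8))
for i in range(1,n):
    q=P[l==i]
    if len(q)>8: 
        (cx,cy),wh,a=cv2.minAreaRect(q[:,:2].astype(np.float32)); print(i,len(q),ce[i].round(1),np.round([cx,cy,*wh,a],4),q[:,2].mean().round(4))
```

```text
vase (0.02, 0.09) 499 [0.5529 0.1508 0.0537] [0.5569 0.153 ] 0.03 0.08
vase (0.065, 0.085) 141 [0.5572 0.153  0.0757] [0.5573 0.1529] 0.0154 0.08
vase (0.03, 0.05) 289 [0.5519 0.1504 0.0438] [0.5569 0.153 ] 0.03 0.05
side rim 87 [0.5569 0.1496] 0.017150841653347015 [0.56880859 0.1645659  0.07947997]
board z 0.011632584159706694
rect ((0.55012047290802, -0.18020957708358765), (0.2802368104457855, 0.22577273845672607), 5.716302394866943) [[ 0.3995 -0.0818]
 [ 0.4219 -0.3065]
 [ 0.7008 -0.2786]
 [ 0.6783 -0.0539]]
hsv [ 19 112 203] [ 16 160 156] [ 18  88 113]
1 162 [378.5 141.2] [ 0.6369 -0.0982  0.0303  0.0308 12.1365] 0.0608
2 378 [414.5 162.9] [ 0.5852 -0.1788  0.1053  0.1546  5.142 ] 0.0594
```

Run:
```python
from h import *
im=cv2.imread("pics/top0.png"); c=cv2.resize(im[105:255,345:485],None,fx=4,fy=4,interpolation=cv2.INTER_CUBIC); cv2.imwrite("pics/jigcrop.png",c)
```

```text
(no output)
```

View pics/jigcrop.png

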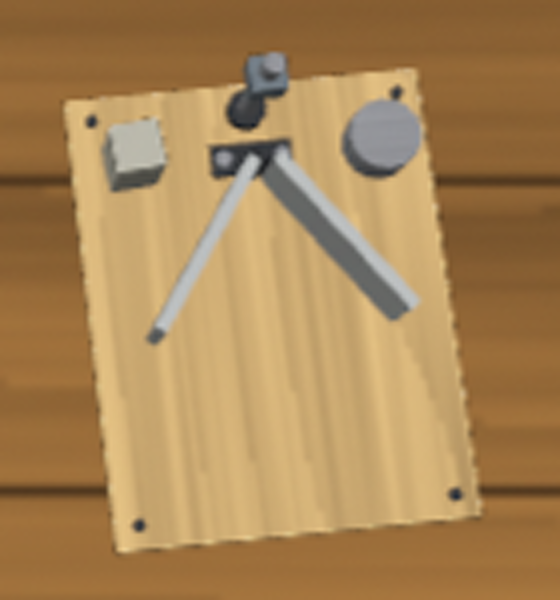

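The crop shows the board's corners at (65,101), (417,69), (481,514) and (117,551). The rails meet at about (265,155), their open ends are near (155,335) and (405,310), and the post is at (268,72).

Run:
```python
from h import *
f=lambda a,b:(345+(a+.5)/4-.5,105+(b+.5)/4-.5)
C=np.array([onz("top",*f(*c),.012)[:2] for c in((65,101),(417,69),(481,514),(117,551))]); print(C.round(4),C.mean(0).round(4))
o=C.mean(0); x=(C[0]+C[1]-C[2]-C[3])/2; y=(C[0]+C[3]-C[1]-C[2])/2
print("len",np.linalg.norm(x),np.linalg.norm(y),"yaw",np.arctan2(x[1],x[0]),np.arctan2(-y[0],y[1]))
yaw=(np.arctan2(x[1],x[0])*1.2+np.arctan2(-y[0],y[1]))/2.2; ex=np.array([np.cos(yaw),np.sin(yaw)]); ey=np.array([-ex[1],ex[0]])
print("origin",o,"yaw",yaw,"mouth",o-.035*ex)
P=cloud("top",np.load("pics/top0.npy")); J=np.stack([(P[...,:2]-o)@ex,(P[...,:2]-o)@ey],-1)
m=(P[...,2]>.056)&(P[...,2]<.064)&(J[...,0]>-.08)&(J[...,0]<.09)&(abs(J[...,1])<.08)
j=J[m]
for s in(1,-1):
    q=j[(s*j[:,1]>.012)&(s*j[:,1]<.09)]; q=q[abs(q[:,0])<.08]; a=np.polyfit(s*q[:,1],q[:,0],1); print(s,len(q),"slope",a[0],"(exp -1.43) centre-line apex",a[1],"min x",q[:,0].min(),"ymax",abs(q[:,1]).max())
for n,u,v,z in(("yellow",271,222,.076),("blue",230,198,.076),("cup",259,115,.085)): print(n,onz("top",u,v,z).round(3))
```

```text
[[ 0.6781 -0.0606]
 [ 0.699  -0.2792]
 [ 0.4232 -0.3055]
 [ 0.4009 -0.088 ]] [ 0.5503 -0.1833]
len 0.2777661652283141 0.21914557658433106 yaw 0.09684549102807044 0.09881002315820916
origin [ 0.5502988  -0.18331531] yaw 0.0977384601781335 mouth [ 0.51546584 -0.18673071]
1 153 slope -1.288129867539938 (exp -1.43) centre-line apex 0.08731392339180848 min x -0.016919491888633408 ymax 0.07965410538368088
-1 156 slope -1.4197980237037795 (exp -1.43) centre-line apex 0.08891440133881771 min x -0.016122132442606324 ymax 0.07581198243871017
yellow [0.443 0.151 0.076]
blue [0.497 0.246 0.076]
cup [0.692 0.183 0.085]
```

```bash
python3 -m inch '[0,0,0,0,0,-0.1086,-1, 0,0,0,0,0,-0.1086,-1, 0,0,0,0,0,-0.1086,-1, 0,0,0,0,0,-0.1086,-1, 0,0,0,0,0,-0.1086,-1, -1.9,-3.37,0,0,0,0,-1, -1.9,-3.37,0,0,0,0,-1, -1.9,-3.37,0,0,0,0,-1, -1.9,-3.37,0,0,0,0,-1, 0,0,0,0,0,0,-1]'
```

```text
time: 0.93
eef_pos: [0.364, 0.4296, 0.2265]
tcp_rot: [0.001, -0.044, 0.999, -0.002]
force: [1.8, 0.2, -0.0]
grip_width: 0.0919
finger_force: 0.0
```

```bash
cat >> h.py <<'E'
def go(p,yaw=None):
    "tool-frame shift in cm from measured pose to p"
    s=status.read_state(); w,x,y,z=s["tcp_rot"]; r=R.from_quat([x,y,z,w]); Y=r.as_matrix()[:,1]
    print("pos",np.round(s["eef_pos"],4),"yaw of tool y",np.degrees(np.arctan2(Y[1],Y[0])).round(2),"tilt z",r.as_matrix()[:,2].round(3))
    print("shift cm",(r.inv().apply(np.array(p)-s["eef_pos"])*100).round(2),"F",np.round(s["force"],2))
E
python3 -c "
from h import *
go([.557,.152,.2])"
```

```text
pos [0.364  0.4296 0.2265] yaw of tool y 95.03 tilt z [ 0.003 -0.005 -1.   ]
shift cm [-16.79 -29.33   2.83] F [ 1.84  0.19 -0.02]
```

```bash
python3 -m inch '[-1.86,-3.26,0,0,0,0,-1, -1.86,-3.26,0,0,0,0,-1, -1.86,-3.26,0,0,0,0,-1, -1.86,-3.26,0,0,0,0,-1, -1.86,-3.26,0,0,0,0,-1, -1.86,-3.26,0,0,0,0,-1, -1.86,-3.26,0,0,0,0,-1, -1.86,-3.26,1,0,0,0,-1, -1.86,-3.26,2,0,0,0,-1, 0,0,0,0,0,0,-1]'; python3 -m inch '[0,0,0,0,0,0,-1,0,0,0,0,0,0,-1]'
python3 - <<'E'
from h import *
go([.557,.152,.12])
im,D=shot("top","top1"); im2,D2=shot("side","side1")
S=cloud("side",D2)
Q=S[165:212,296:334].reshape(-1,3)
for a,b in((.062,.09),(.026,.04)):
    m=(Q[:,2]>a)&(Q[:,2]<b)&(abs(Q[:,0]-.557)<.05)&(abs(Q[:,1]-.152)<.05); q=Q[m]; print(m.sum(),q.min(0).round(4),q.max(0).round(4))
    A=np.c_[2*q[:,:2],np.ones(len(q))]; s=np.linalg.lstsq(A,(q[:,:2]**2).sum(1),rcond=None)[0]; print("circle",s[:2].round(4),np.sqrt(s[2]+s[0]**2+s[1]**2).round(4))
E
```

```text
time: 1.77
eef_pos: [0.5551, 0.1535, 0.194]
tcp_rot: [-0.001, -0.044, 0.999, -0.003]
force: [-1.7, -1.8, -1.3]
grip_width: 0.0915
finger_force: 0.0
time: 1.93
eef_pos: [0.5522, 0.1631, 0.1967]
tcp_rot: [-0.001, -0.049, 0.999, 0.0]
force: [-0.9, 1.5, 0.1]
grip_width: 0.0918
finger_force: 0.0
pos [0.5522 0.1631 0.1967] yaw of tool y 95.62 tilt z [-0.001  0.    -1.   ]
shift cm [-0.38 -1.16  7.67] F [-0.89  1.54  0.12]
87 [0.5397 0.1329 0.0631] [0.5686 0.1656 0.0786]
circle [0.554  0.1493] 0.0119
101 [0.5245 0.1186 0.0261] [0.5806 0.1549 0.04  ]
circle [0.5543 0.1494] 0.0283
```

```bash
python3 -m inch '[-0.25,-0.62,2,0,0,0,-1, -0.24,-0.62,2,0,0,0,-1, 0,0,2,0,0,0,-1, 0,0,1.5,0,0,0,-1, 0,0,0,0,0,0,-1, 0,0,0,0,0,0,-1]'
python3 - <<'E'
from h import *
go([.556,.151,.0175])
shot("side","side2")
im=cv2.imread("pics/side2.png"); cv2.imwrite("pics/side2c.png",cv2.resize(im[110:230,240:400],None,fx=4,fy=4))
E
```

```text
time: 2.53
eef_pos: [0.5581, 0.152, 0.1223]
tcp_rot: [-0.0, -0.05, 0.999, 0.0]
force: [0.2, 1.2, -0.1]
grip_width: 0.0917
finger_force: 0.0
pos [0.5581 0.152  0.1223] yaw of tool y 95.74 tilt z [-0.001  0.    -1.   ]
shift cm [ 0.2  -0.08 10.48] F [ 0.23  1.17 -0.11]
```

View pics/side2c.png

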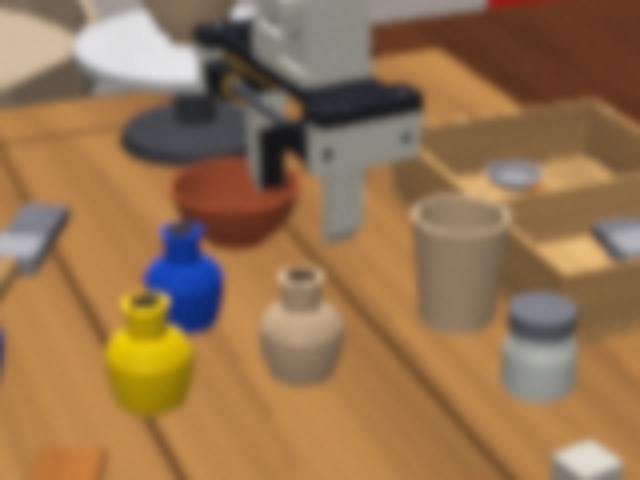

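The fingers sit directly above the cream vase: their midpoint is at crop x≈305 and the vase axis at x≈302. The look-alikes at (148,355) and (183,285) are clear of the path down.

```bash
python3 -m inch '[0.2,-0.08,1.2,0,0,0,-1, 0,0,1.6,0,0,0,-1, 0,0,1.6,0,0,0,-1, 0,0,1.6,0,0,0,-1, 0,0,1.6,0,0,0,-1, 0,0,1.6,0,0,0,-1, 0,0,0.8,0,0,0,-1, 0,0,0.4,0,0,0,-1, 0,0,0,0,0,0,-1, 0,0,0,0,0,0,-1]'
```

```text
time: 3.42
eef_pos: [0.5575, 0.1501, 0.0191]
tcp_rot: [0.001, -0.049, 0.999, 0.0]
force: [0.6, -0.5, 0.2]
grip_width: 0.0918
finger_force: 0.0
```

```bash
python3 -m inch '[0,0,0.15,0,0,0,-1, 0,0,0,0,0,0,0, 0,0,0,0,0,0,1, 0,0,0,0,0,0,1, 0,0,0,0,0,0,1, 0,0,0,0,0,0,1, 0,0,0,0,0,0,1, 0,0,0,0,0,0,1]'
```

```text
time: 4.08
eef_pos: [0.557, 0.1498, 0.0168]
tcp_rot: [0.0, -0.049, 0.999, 0.0]
force: [-0.2, 0.7, 2.0]
grip_width: 0.0588
finger_force: 30.0
```

```bash
python3 -m inch '[0,0,-0.5,0,0,0,1, 0,0,-1,0,0,0,1, 0,0,-1.5,0,0,0,1, 0,0,-2,0,0,0,1, 0,0,-2,0,0,0,1, 0,0,-2,0,0,0,1, 0,0,-1.5,0,0,0,1, 0,0,-0.5,0,0,0,1, 0,0,0,0,0,0,1]'; python3 -c "
from h import *
go([.5204,-.1862,.125])"
```

```text
time: 4.83
eef_pos: [0.5577, 0.1499, 0.1284]
tcp_rot: [0.001, -0.049, 0.999, 0.0]
force: [0.3, 0.8, -1.7]
grip_width: 0.0588
finger_force: 30.0
pos [0.5577 0.1499 0.1284] yaw of tool y 95.62 tilt z [ 0.003  0.001 -1.   ]
shift cm [  7.   -33.08   0.3 ] F [ 0.33  0.79 -1.7 ]
```

```bash
python3 -m inch '[0.3,-1.5,0,0,0,0,1, 0.65,-3,0,0,0,0,1, 0.7,-3.3,0,0,0,0,1, 0.75,-3.6,0,0,0,0,1, 0.8,-3.8,0,0,0,0,1, 0.8,-3.8,0,0,0,0,1, 0.8,-3.8,0,0,0,0,1, 0.75,-3.5,0,0,0,0,1, 0.7,-3.3,0,0,0,0,1, 0.5,-2.3,0,0,0,0,1]';  python3 -m inch '[0.25,-1.18,0,0,0,0,1, 0,0,0,0,0,0,1, 0,0,0,0,0,0,1, 0,0,0,0,0,0,1]'
python3 - <<'E'
from h import *
go([.5204,-.1862,.0295])
shot("side","side3"); im=cv2.imread("pics/side3.png"); cv2.imwrite("pics/side3c.png",cv2.resize(im[160:340,270:470],None,fx=3,fy=3))
E
```

```text
time: 5.67
eef_pos: [0.5185, -0.179, 0.1255]
tcp_rot: [-0.001, -0.047, 0.999, -0.001]
force: [1.5, -0.9, -1.9]
grip_width: 0.0591
finger_force: 30.0
time: 6.0
eef_pos: [0.5195, -0.1846, 0.126]
tcp_rot: [-0.0, -0.05, 0.999, 0.001]
force: [0.7, 0.7, -1.4]
grip_width: 0.059
finger_force: 30.0
pos [ 0.5195 -0.1846  0.126 ] yaw of tool y 95.72 tilt z [-0.001  0.001 -1.   ]
shift cm [-0.08 -0.18  9.65] F [ 0.69  0.66 -1.39]
```

View pics/side3c.png

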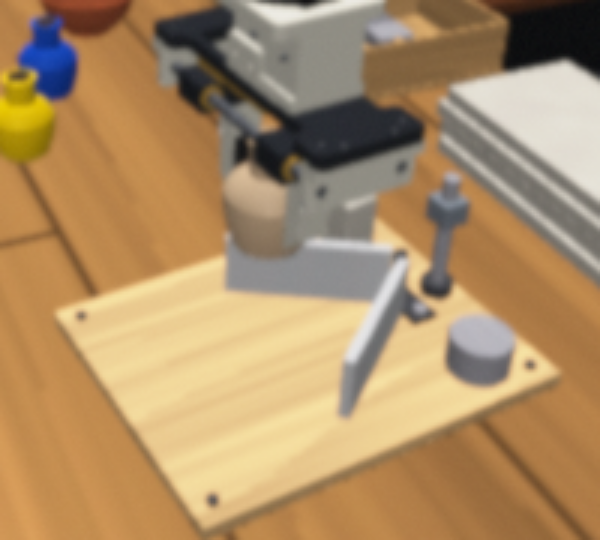

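The vase hangs upright in the fingers at (260,210), over the mouth of the V, with the rails below it and the post well off at (447,235). I'll lower it now.

```bash
python3 -m inch '[-0.08,-0.18,0.8,0,0,0,1, 0,0,1.5,0,0,0,1, 0,0,1.7,0,0,0,1, 0,0,1.7,0,0,0,1, 0,0,1.5,0,0,0,1, 0,0,1,0,0,0,1, 0,0,0.5,0,0,0,1, 0,0,0.2,0,0,0,1, 0,0,0,0,0,0,1, 0,0,0,0,0,0,1]';  python3 -m inch '[0,0,0.2,0,0,0,1, 0,0,0.15,0,0,0,1, 0,0,0.15,0,0,0,1, 0,0,0,0,0,0,1]'
```

```text
time: 6.88
eef_pos: [0.5211, -0.1881, 0.0382]
tcp_rot: [0.0, -0.049, 0.999, -0.0]
force: [-0.1, -0.3, -2.4]
grip_width: 0.0591
finger_force: 30.0
time: 7.22
eef_pos: [0.5205, -0.1881, 0.0326]
tcp_rot: [0.0, -0.049, 0.999, 0.0]
force: [-0.1, -0.5, -1.5]
grip_width: 0.0591
finger_force: 30.0
```

```bash
python3 -m inch '[0,0,0.1,0,0,0,1, 0,0,0.1,0,0,0,1, 0,0,0.05,0,0,0,1, 0,0,0,0,0,0,1, 0,0,0,0,0,0,1]'
```

```text
time: 7.63
eef_pos: [0.5205, -0.1881, 0.0301]
tcp_rot: [-0.0, -0.049, 0.999, 0.0]
force: [0.0, 0.9, -1.3]
grip_width: 0.0588
finger_force: 30.0
```

```bash
python3 -m inch '[0,0,0.05,0,0,0,1, 0,0,0.05,0,0,0,1, 0,0,0,0,0,0,1]';  python3 -m inch '[0,0,0.05,0,0,0,1, 0,0,0,0,0,0,1]'
```

```text
time: 7.88
eef_pos: [0.5206, -0.1881, 0.029]
tcp_rot: [-0.0, -0.049, 0.999, 0.0]
force: [-0.0, 0.2, -1.3]
grip_width: 0.059
finger_force: 30.0
time: 8.05
eef_pos: [0.5206, -0.1881, 0.0287]
tcp_rot: [0.0, -0.049, 0.999, 0.0]
force: [-1.1, -0.8, 0.0]
grip_width: 0.0588
finger_force: 30.0
```

```bash
python3 -m inch '[0,0,0.05,0,0,0,1, 0,0,0,0,0,0,1]';  python3 -m inch '[0,0,0,0,0,0,-0.35, 0,0,0,0,0,0,-0.5, 0,0,0,0,0,0,-0.61, 0,0,0,0,0,0,-0.61, 0,0,0,0,0,0,-0.61]'
```

```text
time: 8.22
eef_pos: [0.5207, -0.1881, 0.0287]
tcp_rot: [0.0, -0.049, 0.999, 0.0]
force: [-3.1, 1.0, 6.5]
grip_width: 0.0588
finger_force: 30.0
time: 8.63
eef_pos: [0.5206, -0.1881, 0.028]
tcp_rot: [-0.0, -0.049, 0.999, 0.0]
force: [0.5, 0.1, 0.3]
grip_width: 0.0732
finger_force: 0.0
```

```bash
python3 -m inch '[0,0,-0.5,0,0,0,-0.61, 0,0,-1.2,0,0,0,-0.61, 0,0,-1.5,0,0,0,-0.61, 0,0,-2,0,0,0,-0.61, 0,0,-2,0,0,0,-0.61, 0,0,-1.5,0,0,0,-0.61, 0,0,-0.8,0,0,0,-0.61, 0,0,0,0,0,0,-0.61]'; python3 -m inch '[1,0,0,0,0,0,1, 2,0,0,0,0,0,1, 2,0,0,0,0,0,1, 1,0,0,0,0,0,1, 0,0,0,0,0,0,1, 0,0,0,0,0,0,1]'
python3 - <<'E'
from h import *
o=np.array([.5503,-.1833]); t=.0977; ex=np.array([np.cos(t),np.sin(t)]); ey=np.array([-ex[1],ex[0]])
for n in("top","side"):
    im,D=shot(n,n+"4"); P=cloud(n,D); J=np.stack([(P[...,:2]-o)@ex,(P[...,:2]-o)@ey],-1)
    m=(abs(J[...,0]+.03)<.045)&(abs(J[...,1])<.045)&(P[...,2]>.03)&(P[...,2]<.095); q=np.c_[J[m],P[m][:,2]]
    r=q[q[:,2]>.08]; print(n,len(q),q.max(0).round(4),"rim",r.min(0).round(4),r.max(0).round(4))
go([*(o-.092*ex+0*ey),.036])
im=cv2.imread("pics/side4.png"); cv2.imwrite("pics/side4c.png",cv2.resize(im[160:340,270:470],None,fx=3,fy=3))
E
```

```text
time: 9.3
eef_pos: [0.5217, -0.1885, 0.125]
tcp_rot: [0.002, -0.049, 0.999, -0.0]
force: [0.8, 0.2, 0.8]
grip_width: 0.0738
finger_force: 0.0
time: 9.8
eef_pos: [0.4606, -0.194, 0.1228]
tcp_rot: [-0.0, -0.049, 0.999, 0.0]
force: [1.0, -0.6, -0.3]
grip_width: 0.0388
finger_force: 0.0
top 268 [-0.0006  0.0292  0.093 ] rim [-0.0395 -0.015   0.084 ] [-0.0146  0.0138  0.093 ]
side 803 [0.0145 0.0448 0.0913] rim [-0.0464 -0.0177  0.0802] [-0.0181  0.0121  0.0913]
pos [ 0.4619 -0.1938  0.123 ] yaw of tool y 95.65 tilt z [ 0.001  0.    -1.   ]
shift cm [0.31 0.19 8.7 ] F [-0.03 -0.69  0.32]
```

View pics/side4c.png

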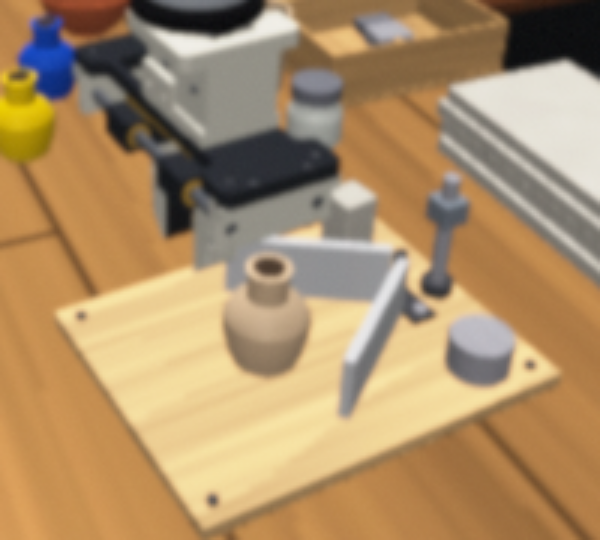

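The vase stands upright on the board at crop (267,320), in the mouth and clear of both rails. Its height and jig position (about -31, -1 mm) fit. Next I lower the closed fingers behind it.

```bash
python3 -m inch '[0.4,0.12,1,0,0,0,1, 0,0,1.5,0,0,0,1, 0,0,1.7,0,0,0,1, 0,0,1.7,0,0,0,1, 0,0,1.3,0,0,0,1, 0,0,0.8,0,0,0,1, 0,0,0.5,0,0,0,1, 0,0,0.2,0,0,0,1, 0,0,0,0,0,0,1, 0,0,0,0,0,0,1]'; python3 -c "
from h import *
o=np.array([.5503,-.1833]); t=.0977; ex=np.array([np.cos(t),np.sin(t)])
go([*(o+(.030-.040)*ex),.036])"
```

```text
time: 10.73
eef_pos: [0.4573, -0.1933, 0.0366]
tcp_rot: [0.0, -0.049, 0.999, -0.0]
force: [0.9, 0.2, 0.8]
grip_width: 0.0008
finger_force: 0.0
pos [ 0.4573 -0.1933  0.0366] yaw of tool y 95.63 tilt z [ 0.001 -0.    -1.   ]
shift cm [-8.35  0.08  0.06] F [0.93 0.19 0.75]
```

```bash
python3 -m inch '[-0.3,0,0,0,0,0,1, -0.5,0,0,0,0,0,1, -0.5,0,0,0,0,0,1, -0.3,0,0,0,0,0,1, -0.2,0,0,0,0,0,1, -0.2,0,0,0,0,0,1, -0.2,0,0,0,0,0,1, -0.25,0,0,0,0,0,1, -0.3,0,0,0,0,0,1, -0.3,0,0,0,0,0,1]'; python3 -m inch '[-0.3,0,0,0,0,0,1, -0.3,0,0,0,0,0,1, -0.3,0,0,0,0,0,1, -0.3,0,0,0,0,0,1, -0.3,0,0,0,0,0,1, -0.3,0,0,0,0,0,1, -0.3,0,0,0,0,0,1, -0.3,0,0,0,0,0,1, -0.2,0,0,0,0,0,1, -0.1,0,0,0,0,0,1]';python3 - <<'E'
from h import *
o=np.array([.5503,-.1833]); t=.0977; ex=np.array([np.cos(t),np.sin(t)]); ey=np.array([-ex[1],ex[0]])
shot("side","side5"); im=cv2.imread("pics/side5.png"); cv2.imwrite("pics/side5c.png",cv2.resize(im[160:340,270:470],None,fx=3,fy=3))
go([*(o+(.030-.040)*ex),.036])
E
```

```text
time: 11.57
eef_pos: [0.4872, -0.1902, 0.0361]
tcp_rot: [-0.0, -0.049, 0.999, 0.0]
force: [-0.8, -0.8, 0.2]
grip_width: 0.0001
finger_force: 0.3
time: 12.4
eef_pos: [0.5144, -0.1875, 0.0361]
tcp_rot: [0.0, -0.049, 0.999, 0.0]
force: [0.0, 0.0, 1.0]
grip_width: 0.0003
finger_force: 0.2
pos [ 0.5145 -0.1875  0.0361] yaw of tool y 95.63 tilt z [ 0.  0. -1.]
shift cm [-2.6   0.06  0.02] F [-0.12  0.66 -1.1 ]
```

View pics/side5c.png

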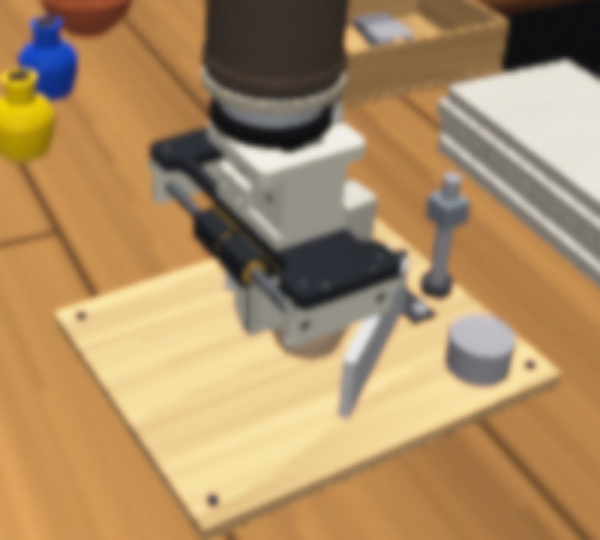

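The gripper pushes with its carriages well above the rails, and the vase's base shows at (310,345), still upright as it enters the V. No contact force yet, so I go on in smaller steps.

```bash
python3 -m inch '[-0.15,0,0,0,0,0,1, -0.15,0,0,0,0,0,1, -0.15,0,0,0,0,0,1, -0.15,0,0,0,0,0,1, -0.15,0,0,0,0,0,1, -0.15,0,0,0,0,0,1, -0.15,0,0,0,0,0,1, -0.1,0,0,0,0,0,1, 0,0,0,0,0,0,1]'; python3 -m inch '[-0.07,0,0,0,0,0,1, -0.07,0,0,0,0,0,1, -0.07,0,0,0,0,0,1, -0.07,0,0,0,0,0,1]';python3 -m inch '[-0.07,0,0,0,0,0,1, -0.07,0,0,0,0,0,1, 0,0,0,0,0,0,1]'
```

```text
time: 13.2
eef_pos: [0.5257, -0.1864, 0.0361]
tcp_rot: [0.0, -0.049, 0.999, -0.0]
force: [-1.0, 0.2, 0.5]
grip_width: 0.0003
finger_force: 0.0
time: 13.53
eef_pos: [0.5282, -0.1862, 0.0361]
tcp_rot: [-0.0, -0.049, 0.999, 0.0]
force: [-1.2, -0.2, 0.6]
grip_width: 0.0005
finger_force: 0.3
time: 13.78
eef_pos: [0.5298, -0.186, 0.0361]
tcp_rot: [0.0, -0.049, 0.999, 0.0]
force: [-1.1, -0.6, 0.6]
grip_width: 0.001
finger_force: 0.1
```

```bash
python3 -m inch '[-0.05,0,0,0,0,0,1, -0.05,0,0,0,0,0,1, -0.05,0,0,0,0,0,1, -0.05,0,0,0,0,0,1, 0,0,0,0,0,0,1]'
```

```text
time: 14.2
eef_pos: [0.5318, -0.1858, 0.0361]
tcp_rot: [0.0, -0.049, 0.999, 0.0]
force: [-1.5, -0.6, 0.5]
grip_width: 0.0006
finger_force: 0.1
```

```bash
python3 -m inch '[-0.05,0,0,0,0,0,1, -0.05,0,0,0,0,0,1, 0,0,0,0,0,0,1]'
```

```text
time: 14.45
eef_pos: [0.5327, -0.1857, 0.0361]
tcp_rot: [0.0, -0.049, 0.999, 0.0]
force: [-0.4, 0.7, -0.2]
grip_width: 0.0002
finger_force: 0.2
```

```bash
python3 -m inch '[-0.05,0,0,0,0,0,1, -0.05,0,0,0,0,0,1, 0,0,0,0,0,0,1]'
```

```text
time: 14.7
eef_pos: [0.5337, -0.1856, 0.0361]
tcp_rot: [0.0, -0.049, 0.999, 0.0]
force: [-0.2, -0.8, 0.1]
grip_width: 0.0007
finger_force: 0.2
```

```bash
python3 -m inch '[-0.05,0,0,0,0,0,1, -0.05,0,0,0,0,0,1, 0,0,0,0,0,0,1]'
```

```text
time: 14.95
eef_pos: [0.5347, -0.1855, 0.0361]
tcp_rot: [0.0, -0.049, 0.999, 0.0]
force: [0.1, 0.6, -0.3]
grip_width: 0.0003
finger_force: 0.2
```

```bash
python3 -m inch '[-0.05,0,0,0,0,0,1, -0.05,0,0,0,0,0,1, 0,0,0,0,0,0,1]'
```

```text
time: 15.2
eef_pos: [0.5357, -0.1854, 0.0361]
tcp_rot: [0.0, -0.049, 0.999, 0.0]
force: [0.2, 0.4, -0.2]
grip_width: 0.0006
finger_force: 0.2
```

Run:
```python
from h import *
o=np.array([.5503,-.1833]); t=.0977; ex=np.array([np.cos(t),np.sin(t)]); ey=np.array([-ex[1],ex[0]])
im,D=shot("top","top6"); cv2.imwrite("pics/top6c.png",cv2.resize(im[105:225,345:485,::-1],None,fx=5,fy=5,interpolation=cv2.INTER_CUBIC))
go([*(o+(.030-.040)*ex),.036])
```

```text
pos [ 0.5357 -0.1855  0.0361] yaw of tool y 95.62 tilt z [ 0.  0. -1.]
shift cm [-0.47  0.07  0.01] F [ 0.61 -0.81  0.25]
```

View pics/top6c.png

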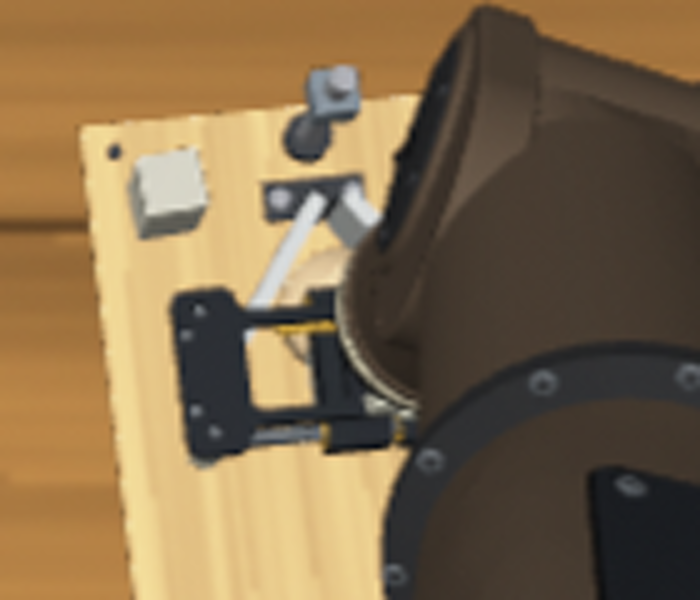

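The vase's left edge, near (290,285), is only a few millimetres from the left rail, and the gripper is clear of the post at (335,90). I continue in fine steps.

```bash
python3 -m inch '[-0.04,0,0,0,0,0,1, 0,0,0,0,0,0,1]'
```

```text
time: 15.42
eef_pos: [0.536, -0.1854, 0.0361]
tcp_rot: [-0.0, -0.049, 0.999, 0.0]
force: [-0.3, -0.4, -0.1]
grip_width: 0.0007
finger_force: 0.2
```

```bash
python3 -m inch '[-0.04,0,0,0,0,0,1, 0,0,0,0,0,0,1]'
```

```text
time: 15.58
eef_pos: [0.5364, -0.1853, 0.0361]
tcp_rot: [0.0, -0.049, 0.999, 0.0]
force: [-0.6, -0.5, 0.6]
grip_width: 0.0002
finger_force: 0.2
```

```bash
python3 -m inch '[-0.04,0,0,0,0,0,1, 0,0,0,0,0,0,1]'
```

```text
time: 15.75
eef_pos: [0.5369, -0.1853, 0.0361]
tcp_rot: [0.0, -0.049, 0.999, 0.0]
force: [-0.6, 1.2, 0.6]
grip_width: 0.0003
finger_force: 0.2
```

```bash
python3 -m inch '[-0.05,0,0,0,0,0,1, -0.03,0,0,0,0,0,1, 0,0,0,0,0,0,1]'
```

```text
time: 16.0
eef_pos: [0.5377, -0.1852, 0.0361]
tcp_rot: [0.0, -0.049, 0.999, 0.0]
force: [-0.3, -0.2, 0.5]
grip_width: 0.0002
finger_force: 0.2
```

```bash
python3 -m inch '[-0.04,0,0,0,0,0,1, -0.03,0,0,0,0,0,1, 0,0,0,0,0,0,1]'
```

```text
time: 16.25
eef_pos: [0.5384, -0.1852, 0.0361]
tcp_rot: [0.0, -0.049, 0.999, 0.0]
force: [-1.4, -0.1, 0.5]
grip_width: 0.0007
finger_force: 0.2
```

```bash
python3 -m inch '[-0.04,0,0,0,0,0,1, -0.02,0,0,0,0,0,1, 0,0,0,0,0,0,1]'
```

```text
time: 16.5
eef_pos: [0.5389, -0.1851, 0.0361]
tcp_rot: [0.0, -0.049, 0.999, 0.0]
force: [-0.3, -0.1, -0.1]
grip_width: 0.0005
finger_force: 0.2
```

```bash
python3 -m inch '[-0.04,0,0,0,0,0,1, -0.02,0,0,0,0,0,1, 0,0,0,0,0,0,1]'
```

```text
time: 16.75
eef_pos: [0.5395, -0.185, 0.0361]
tcp_rot: [0.0, -0.049, 0.999, 0.0]
force: [-1.2, 0.2, -0.7]
grip_width: 0.0004
finger_force: 0.2
```

```bash
python3 -m inch '[-0.04,0,0,0,0,0,1, -0.02,0,0,0,0,0,1, 0,0,0,0,0,0,1]'
```

```text
time: 17.0
eef_pos: [0.5399, -0.185, 0.0361]
tcp_rot: [-0.0, -0.049, 0.999, 0.0]
force: [-1.8, 0.0, 0.5]
grip_width: 0.0007
finger_force: 0.7
```

```bash
python3 -m inch '[-0.03,0,0,0,0,0,1, 0,0,0,0,0,0,1]'
```

```text
time: 17.17
eef_pos: [0.5399, -0.185, 0.0361]
tcp_rot: [-0.0, -0.049, 0.999, 0.0]
force: [-3.5, 0.0, 2.4]
grip_width: 0.0005
finger_force: 1.3
```

```bash
python3 -m inch '[-0.02,0,0,0,0,0,1, 0,0,0,0,0,0,1]'
```

```text
time: 17.33
eef_pos: [0.54, -0.185, 0.036]
tcp_rot: [-0.0, -0.049, 0.999, 0.0]
force: [-4.5, 0.2, 3.2]
grip_width: 0.0004
finger_force: 2.0
```

```bash
python3 -m inch '[-0.03,0,0,0,0,0,1, 0,0,0,0,0,0,1]'
```

```text
time: 17.5
eef_pos: [0.5401, -0.185, 0.036]
tcp_rot: [-0.001, -0.049, 0.999, 0.0]
force: [-5.8, 0.2, 3.0]
grip_width: -0.0001
finger_force: 2.6
```

```bash
python3 -m inch '[-0.04,0,0,0,0,0,1, 0,0,0,0,0,0,1]'
```

```text
time: 17.67
eef_pos: [0.5401, -0.185, 0.036]
tcp_rot: [-0.001, -0.049, 0.999, 0.0]
force: [-6.3, -0.1, 3.8]
grip_width: 0.0001
finger_force: 3.2
```

```bash
python3 -m inch '[-0.05,0,0,0,0,0,1, 0,0,0,0,0,0,1, 0,0,0,0,0,0,1]'
```

```text
time: 17.92
eef_pos: [0.5402, -0.185, 0.0359]
tcp_rot: [-0.001, -0.049, 0.999, 0.0]
force: [-7.9, 0.1, 6.1]
grip_width: 0.0001
finger_force: 3.8
```

```bash
python3 -m inch '[0,0,-0.02,0,0,0,1, 0,0,0,0,0,0,1, 0,0,0,0,0,0,1, 0,0,0,0,0,0,1, 0,0,0,0,0,0,1, 0,0,0,0,0,0,1]'; python3 -m inch '[0,0,0,0,0,0,1, 0,0,0,0,0,0,1, 0,0,0,0,0,0,1, 0,0,0,0,0,0,1, 0,0,0,0,0,0,1, 0,0,0,0,0,0,1, 0,0,0,0,0,0,1]'
```

```text
time: 18.42
eef_pos: [0.5401, -0.185, 0.036]
tcp_rot: [-0.001, -0.049, 0.999, 0.0]
force: [-7.3, 0.2, 4.7]
grip_width: 0.0004
finger_force: 3.5
time: 19.0
eef_pos: [0.5401, -0.185, 0.036]
tcp_rot: [-0.001, -0.049, 0.999, 0.0]
force: [-7.8, -0.2, 3.7]
grip_width: 0.0002
finger_force: 3.5
```

```bash
python3 -m inch '[0.04,0,0,0,0,0,1, 0.05,0,0,0,0,0,1, 0.05,0,0,0,0,0,1, 0.1,0,0,0,0,0,1, 0.2,0,0,0,0,0,1, 0.4,0,0,0,0,0,1, 0.8,0,0,0,0,0,1, 1,0,0,0,0,0,1, 1.5,0,0,0,0,0,1, 2,0,0,0,0,0,1]'; python3 -m inch '[2,0,0,0,0,0,1, 2,0,0,0,0,0,1, 1,0,-1,0,0,0,1, 0,0,-2.5,0,0,0,1, 0,0,-3,0,0,0,1, 0,0,-3,0,0,0,1, 0,0,-3,0,0,0,1, 0,0,-2,0,0,0,1, 0,2,0,0,0,0,1, 0,3,0,0,0,0,1]'; python3 -m inch '[0,4,0,0,0,0,1, 0,4,0,0,0,0,1, 0,4,0,0,0,0,1, 0,4,0,0,0,0,1, 0,4,0,0,0,0,1, 0,3,0,0,0,0,1, 0,0,0,0,0,0,1, 0,0,0,0,0,0,1]'
python3 - <<'E'
from h import *
o=np.array([.5503,-.1833]); t=.0977; ex=np.array([np.cos(t),np.sin(t)]); ey=np.array([-ex[1],ex[0]])
for n in("top","side"):
    im,D=shot(n,n+"7"); P=cloud(n,D); J=np.stack([(P[...,:2]-o)@ex,(P[...,:2]-o)@ey],-1)
    m=(abs(J[...,0]-.03)<.04)&(abs(J[...,1])<.04)&(P[...,2]>.066)&(P[...,2]<.095); q=np.c_[J[m],P[m][:,2]]
    r=q[q[:,2]>.08]; print(n,len(q),"rim",r.min(0).round(4),r.max(0).round(4))
a=cv2.imread("pics/top7.png")[110:190,350:470]; b=cv2.imread("pics/side7.png")[200:320,320:440]
cv2.imwrite("pics/end.png",np.hstack([cv2.resize(a,(450,300),interpolation=cv2.INTER_CUBIC),cv2.resize(b,(300,300),interpolation=cv2.INTER_CUBIC)]))
E
```

```text
time: 19.83
eef_pos: [0.4804, -0.1908, 0.0365]
tcp_rot: [0.001, -0.049, 0.999, -0.0]
force: [-0.3, -1.2, 1.4]
grip_width: 0.0002
finger_force: 0.0
time: 20.67
eef_pos: [0.4262, -0.1482, 0.1829]
tcp_rot: [0.002, -0.047, 0.999, -0.001]
force: [0.4, 0.7, -0.1]
grip_width: 0.0004
finger_force: 0.0
time: 21.33
eef_pos: [0.4027, 0.0838, 0.1813]
tcp_rot: [0.0, -0.051, 0.999, 0.0]
force: [-0.4, -0.8, 0.1]
grip_width: 0.0002
finger_force: 0.0
top 162 rim [ 0.0178 -0.0141  0.0806] [0.0476 0.0154 0.0948]
side 223 rim [ 0.0145 -0.0153  0.08  ] [0.0444 0.0139 0.0912]
```

View pics/end.png

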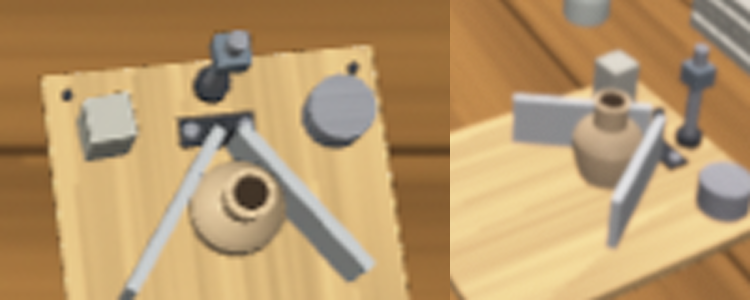

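The vase stands upright at (238,205) in the top view, seated symmetrically between both rails. Its measured position, about (30, 0) mm in the jig frame, agrees with the point where the push met resistance, and the bystanders have not moved.

```bash
python3 -c "
from h import *
print(ctrl.sign_off())"
```

```text
the job is handed in; nothing more can be done
None
```

The vase was stood in the mouth, slid into the V and pressed home at 7–8 N for about 1.1 s; the last images show it upright and seated against both rails, and the job is handed in at about 21 s.

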